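Close and stack the glass-piece boxes

TASK

Put the loose lid on the open box of glass pieces, cut corner over cut corner, until it sits fully home. Then stack the other, closed box on top with its cut corner on the same side, so that the recesses under its base drop over the lid's lugs and it sits flat and locked. Keep the boxes level, set things down rather than letting them drop, and do not disturb the other things on the bench.

Things in the scene. Friction and masses are not known exactly. Their poses are not given: they have to be found in the camera images.
- open_case: Open dark grey plastic box with glass pieces lying low inside, loose, 92 (x) x 56 (y) x 40 high, 0.35 kg. Walls 3 thick, mouth 86 x 50 inside. The upright corner at +x +y is cut off at 45 deg (18 off each side, inside too); blank card on the -x end. Origin: centre of the underside, z up.
- lid: Loose light grey lid, right way up, 19 high, 0.07 kg. Underneath a plug 83 x 47, 6 deep (its lower half 79 x 43), enters the box mouth with 1.5 play a side; above it a plate 96 (x) x 60 (y), 7 thick (6 to 13 above the origin): grip it by the edges across the 60. Corner +x +y cut like the box's. Origin: centre of the plug's underside; seated it is 34 above the open box's origin, axes alike.
- full_case: Closed box of the same kind, loose, 0.4 kg: dark grey body 92 (x) x 56 (y) x 40 high, fixed light grey lid plate 96 x 60 from 40 to 47 high (grip it across the 60), its own lugs to 53; corner +x +y cut, blank card on the -x end. Origin: centre of the underside, z up; stacked it is 13 above the loose lid's origin and 47 above the open box's, axes alike.
- open_case_cut (a point): Middle of the open box's cut corner: x 37, y 19, z 40 (at the rim) in its frame.
- lid_cut (a point): Middle of the lid's cut corner: x 37, y 19, z 6 (plate underside) in its frame. On the plate are three lugs 6 high, upper halves 2 smaller all round: a bar 12 (x) x 30 (y) centred at x 30, y -5, and two blocks 12 x 11 at x -30, y 13 and -13.
- full_case_cut (a point): Middle of the closed box's cut corner: x 37, y 19, z 0 in its frame. Recesses 8 deep in its underside take the lugs of the lid below with 1.5 play a side (15 x 33 for the bar, 15 x 14 for each block); the wrong way round it stands up on the lugs.
- oil_bottle: bystander: small bottle, 42 across, 105 high; origin under its centre
- cup_stack: bystander: four nested clear plastic cups, 66 across, 57 high; origin under its centre
- glass_cutter: bystander: pencil-shaped brass glass cutter lying flat, 140 long along x, 15 high
- running_pliers: bystander: glass running pliers lying flat, 160 long along x, 62 wide, 17 high
- goggles: bystander: safety goggles, 90 x 140, 45 high; origin under the middle of the front
- tin: bystander: round flat tin, 67 across, 26 high; origin under its centre
Mind the look-alikes: they are no part of the job. Leave any yellow look-alike of the full_case alone.

How it is judged:
On the way:
1. the lid is fully home on the open box, cut corner over cut corner, and let go, before the other box goes on (z of lid in the frame of open_case between 0.031 and 0.0355 m and horizontal distance between lid_cut and open_case_cut below 0.005 m and angle between the z axis of lid and the z axis of open_case, either way round below 0.025 rad and contact force between each of the fingers, full_case and lid below 0.1 N), for 0.2 s.
At the end, for the whole second after the job is handed in: The lower box stands flat on the bench, the lid fully home on it and the closed box locked down on that lid: each at most 1.5 mm above its seated height, tilted under 0.025 rad, cut corners within 5 mm of each other; all at rest (z of lid in the frame of open_case between 0.031 and 0.0355 m and horizontal distance between lid_cut and open_case_cut below 0.005 m and angle between the z axis of lid and the z axis of open_case, either way round below 0.025 rad and z of full_case in the frame of lid between 0.011 and 0.0145 m and horizontal distance between full_case_cut and lid_cut below 0.005 m and angle between the z axis of full_case and the z axis of lid, either way round below 0.025 rad and angle between open_case's own z axis and vertical below 0.025 rad and height (world z) of open_case below 0.004 m and linear speed of each of full_case, open_case below 0.02 m/s); the robot touches nothing.
It fails at once if the closed box is tipped more than 0.5 rad (angle between full_case's own z axis and vertical above 0.5 rad).
It fails at once if the open box is tipped more than 0.3 rad (angle between open_case's own z axis and vertical above 0.3 rad).
It fails at once if the closed box is dropped (moves faster than 0.4 m/s while not held: a fall of about 8 mm) (contact force between the fingers and full_case below 0.05 N and linear speed of full_case above 0.4 m/s).
It fails at once if the lid is dropped (moves faster than 0.4 m/s while not held: a fall of about 8 mm) (contact force between the fingers and lid below 0.05 N and linear speed of lid above 0.4 m/s).
It fails at once if another thing on the bench is moved more than 30 mm (distance of any of oil_bottle, cup_stack, glass_cutter, running_pliers, goggles, tin from where it was at the start of the episode above 0.03 m).
It also fails if it takes over 70 s, if anything falls off the work surface, if the arm or the gripper's body presses on something with over 40 N, if the wrist force passes 120 N, or if a joint passes its speed limit or range.

ROBOT

A 7-joint arm with a two-finger parallel gripper is mounted at the origin on the work surface. World frame = base frame: x ahead of the robot, y to its left, z up, the work surface at z = 0. Lengths are in m, angles in rad, forces in N, time in s.
With the tool pointing down it reaches from about 0.35 to 0.9 m from the base axis. Payload 7.2 kg.
Tool frame: the origin (TCP) lies at the very end of the fingers, on their centre line; the grasp point (between the pads) lies 19 mm behind it; z points along the fingers, y is the line along which they close (so a half turn about z gives the same grasp; the last joint's range is limited). The gripper opens to 85 mm and grips with 20 to 120 N. Pads are 22 mm wide; open, the fingers measure 114 mm over their backs; the gripper's body (76 mm by 85 mm) begins 54 mm behind the grasp point. The pads swing forward as they close: fully open they stand 13 mm farther back than shut.
Start: joints at [1.205, 0.411, -0.013, 1.596, 0.006, 1.134, -0.082], TCP at [0.183, -0.597, 0.231] pointing down, gripper open.
Joint ranges: [-2.95, 2.95], [-0.29, 1.99], [-1.47, 1.44], [0.14, 2.54], [-1.03, 4.17], [0.13, 1.85], [-2.86, 2.86]. Speed limits (rad/s): [2.39, 2.39, 3.01, 3.01, 3.14, 3.14, 3.14].

INTERFACE

Orientations are given as [roll, pitch, yaw] about the fixed x, y, z axes, in that order (R = Rz(yaw) Ry(pitch) Rx(roll)).
In Python, from rig import get_obs, snapshot, finish_job gives the robot as it stands.
- The arm moves only by the tool drive_tool, never from a script. Its argument "deltas" is a list that holds one entry, the list of rows, each a list of 5 numbers: the closure, from 0 (fully open) to 1 (shut), then the shift along the world's x, y, z in mm, then the turn about the world's z in degrees. In form: [[[hand, x, y, z, turn], ...]]. A call has 1 to 12 rows; each row shifts and turns the commanded pose from where the row before left it; what a row does not reach is not made up. A row lasts 1/12 s, in which the tool goes at most 41.7 mm and 7.16 degrees, less where a joint would pass 70% of its speed; a pose out of reach is approached as far as the arm can. A call with a gripper value outside its range is refused whole. The fingers move at their own pace and stop on an object; the grip force is fixed at half the most. Time passes only in rows, so rows that do not move let the fingers close. It gives the time, the measured TCP pose, the force, the opening and the grip force at its end, in the units of the state.
- get_obs(): the state, without advancing time (a new reading comes with each control period).
- snapshot(name): name is "side" or "top"; returns a dict with "color" (480x640x3 uint8, red, green, blue), "z_map" (480x640 float32, m along the optical axis (not along the pixel's ray), 0 where there is no reading), "mtx" (3x3 intrinsics, pixels), "view" (4x4, takes a point from world to camera coordinates). Camera axes: x right, y up, looking along -z (the intrinsics and any distortion apply to the point x, -y, -z); pixel columns grow to the right and rows downward; lengths in m; the calibration is good to about 2 mm. A picture is of the moment at which its call begins.
- finish_job(): hands the job in; it is judged then, once.
The state is a dict: "time": time; "qpos": joint angles; "qvel": joint speeds; "joint_torque": joint torques, N m; "position": TCP position; "tcp_rot": TCP orientation; "contact_force": force on the tool from outside, world axes, zero at the start; "moment": the same for the moment, N m; "finger_gap": finger opening in m; "finger_force": force on a finger pad.
Only numpy, scipy, OpenCV 4.12 (cv2) and the standard library are available. Lean on these libraries where they do the work, as an engineer would, in place of code of your own. Each camera call takes 0.05 s, during which the arm holds its last target. There are 200 camera calls.

## Working session

There is one attempt and no reset: what is moved stays moved. The work goes in short steps, Python scripts to look and compute and a tool call to move; the robot and the scene stay as the last step left them, time stands still between calls to the robot, and variables do not carry over. Pictures are saved under pics/ and viewed, at most 10 in all, crops included, and the job is handed in when it is done.

Besides the shell and the picture viewer there is one more tool, called in YAML: its name, and indented under it one key for each argument. drive_tool: Moves the arm, as the interface text tells. Its arguments: {"type":"object","properties":{"deltas":{"type":"array","items":{"type":"array","items":{"type":"array","items":{"type":"number"}}}}},"required":["deltas"]}

```bash
ls; mkdir -p pics; cat > h.py <<'E'
import numpy as np,cv2
from rig import get_obs,snapshot,finish_job
def save(n,f):
    s=snapshot(n); cv2.imwrite('pics/'+f+'.png',s['color'][:,:,::-1]); np.savez('pics/'+f+'.npz',**s); return s
def world(s):
    # depth -> world points per pixel
    z=s['z_map'];K=s['mtx'];h,w=z.shape
    u,v=np.meshgrid(np.arange(w),np.arange(h))
    p=np.stack([(u-K[0,2])/K[0,0]*z,-(v-K[1,2])/K[1,1]*z,-z,np.ones_like(z)],-1)
    return (p@np.linalg.inv(s['view']).T)[...,:3]
def ray(s,uv,h):
    K=s['mtx'];uv=np.atleast_2d(uv).astype(float);M=np.linalg.inv(s['view'])
    d=np.stack([(uv[:,0]-K[0,2])/K[0,0],-(uv[:,1]-K[1,2])/K[1,1],-np.ones(len(uv))],1)@M[:3,:3].T
    c=M[:3,3]; return c+d*((h-c[2])/d[:,2])[:,None]
E
python3 - <<'E'
from h import *
for n in('top','side'):
    s=save(n,n+'0');print(n,s['mtx'].tolist(),np.round(s['view'],3).tolist())
print(get_obs())
E
```

```text
pics
top [[441.66746404934725, 0.0, 323.425512650211], [0.0, 441.66746404934725, 238.31092413459606], [0.0, 0.0, 1.0]] [[0.002, -1.0, 0.015, 0.002], [0.992, 0.004, 0.127, -0.534], [-0.127, 0.015, 0.992, -1.352], [0.0, 0.0, 0.0, 1.0]]
side [[506.53195440145674, 0.0, 328.36019362478265], [0.0, 506.53195440145674, 239.68864932882784], [0.0, 0.0, 1.0]] [[-0.984, -0.176, 0.006, 0.492], [0.128, -0.695, 0.708, -0.096], [-0.12, 0.697, 0.706, -1.182], [0.0, 0.0, 0.0, 1.0]]
{'time': 0.1, 'qpos': array([ 1.20482743,  0.41186107, -0.01273901,  1.59698017,  0.0056101 ,
        1.13433377, -0.08220127]), 'qvel': array([-0.0003516 , -0.00412012,  0.00012932, -0.00207307,  0.00266216,
        0.00025173, -0.00174173]), 'joint_torque': array([ 2.89550902e-03, -6.01823044e+01,  6.84045944e-01, -3.00088942e+01,
        1.39711710e-02,  6.42832514e-03,  1.92156375e-05]), 'position': array([ 0.18320317, -0.59705293,  0.23050328]), 'tcp_rot': array([-3.14004981e+00,  1.08028452e-04,  2.97821044e-01]), 'contact_force': array([0.92278501, 0.72107872, 0.59505007]), 'moment': array([-0.00414805,  0.05555082,  0.02312541]), 'finger_force': 0.0, 'finger_gap': 0.08574426923748968}
```

View pics/top0.png

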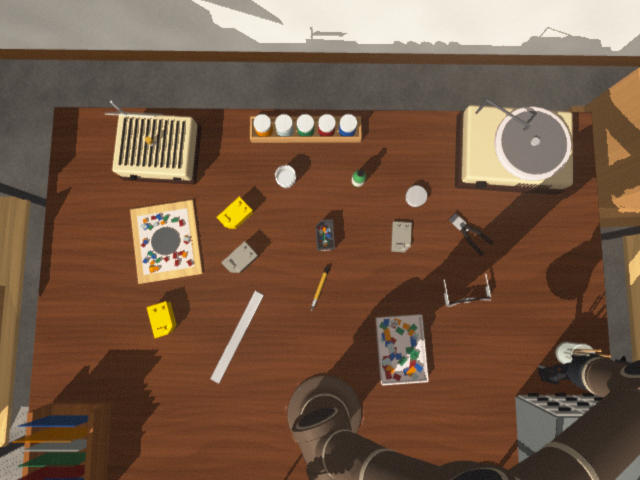

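View pics/side0.png

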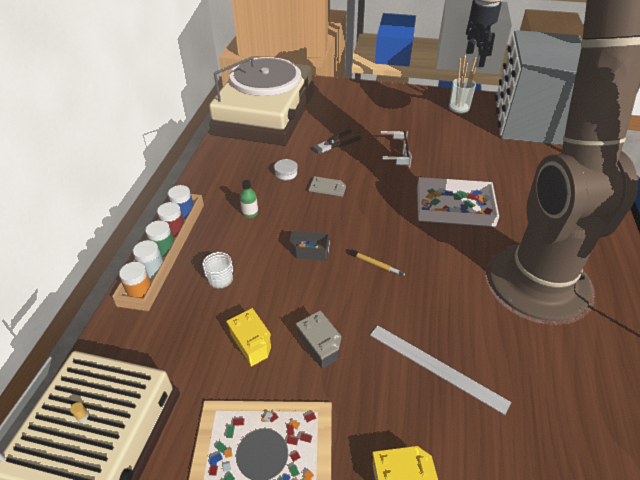

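The top view shows the open box at (325,235) and the grey lid at (401,236). The closed grey box with visible body is at (239,258). Look-alikes are the yellow boxes at (235,213) and (161,320), and the round tin at (416,196). I choose the grey ones and check them in one crop.

```bash
python3 - <<'E'
from h import *
s=dict(np.load('pics/top0.npz'));t=dict(np.load('pics/side0.npz'))
P=[]
for S,c in((s,[(325,235),(401,236),(239,258)]),(t,[(311,245),(327,186),(319,338)])):
    P.append(np.hstack([cv2.resize(S['color'][y-28:y+28,x-28:x+28],(264,264),interpolation=cv2.INTER_CUBIC) for x,y in c]))
cv2.imwrite('pics/crop.png',np.vstack(P)[:,:,::-1])
W=world(s);W2=world(t)
print('bench z',np.median(W[200:300,340:380,2]),np.median(W2[260:300,420:450,2]))
for n,(x,y),S,w in(('open',(325,235),s,W),('lid',(401,236),s,W),('full',(239,258),s,W),('openS',(311,245),t,W2),('lidS',(327,186),t,W2),('fullS',(319,338),t,W2)):
    m=np.zeros(w.shape[:2],np.uint8);m[y-30:y+30,x-30:x+30]=1
    m&=(w[...,2]>0.006)
    sat=S['color'].max(2).astype(int)-S['color'].min(2)
    if 'open' not in n: m&=(sat<45)&(S['color'].max(2)>70)
    k,l,st,c=cv2.connectedComponentsWithStats(m.astype(np.uint8));i=l[y,x] or 1+np.argmax(st[1:,4])
    q=w[l==i];zs=q[:,2];top=q[zs>np.percentile(zs,95)-.009]
    r=cv2.minAreaRect((top[:,:2]*1000).astype(np.float32))
    print(n,st[i],np.percentile(zs,[5,50,95]).round(4),r,top.mean(0).round(4))
E
```

```text
bench z -0.00021202502200190487 -0.0002177024448715148
open [315 220  20  31 507] [0.0074 0.0148 0.0407] ((475.5790710449219, -2.0939598083496094), (234.42245483398438, 56.21330642700195), 0.8064793944358826) [ 5.383e-01 -4.000e-04  9.130e-02]
lid [392 221  20  31 537] [0.0084 0.013  0.0197] ((455.26544189453125, -143.5419921875), (90.7097396850586, 377.3475646972656), 43.60451126098633) [ 0.5436 -0.2426  0.0179]
full [222 242  36  31 612] [0.0404 0.0469 0.0527] ((405.0468444824219, 172.224365234375), (294.35467529296875, 98.33799743652344), 53.87104797363281) [0.4699 0.2621 0.0506]
openS [ 290  230   40   30 1008] [0.0084 0.0224 0.0408] ((476.3930358886719, 410.0253601074219), (94.03933715820312, 897.6597900390625), 9.690709114074707) [0.5415 0.0222 0.0575]
lidS [308 176  38  20 521] [0.0087 0.013  0.0186] ((477.79730224609375, 283.66180419921875), (99.24779510498047, 1144.239990234375), 7.441588401794434) [ 0.5448 -0.2357  0.0174]
fullS [ 296  310   45   58 1392] [0.0206 0.0469 0.0521] ((400.6728820800781, 523.425537109375), (86.39517974853516, 643.0504760742188), 15.835762977600098) [0.4685 0.2716 0.0533]
```

View pics/crop.png

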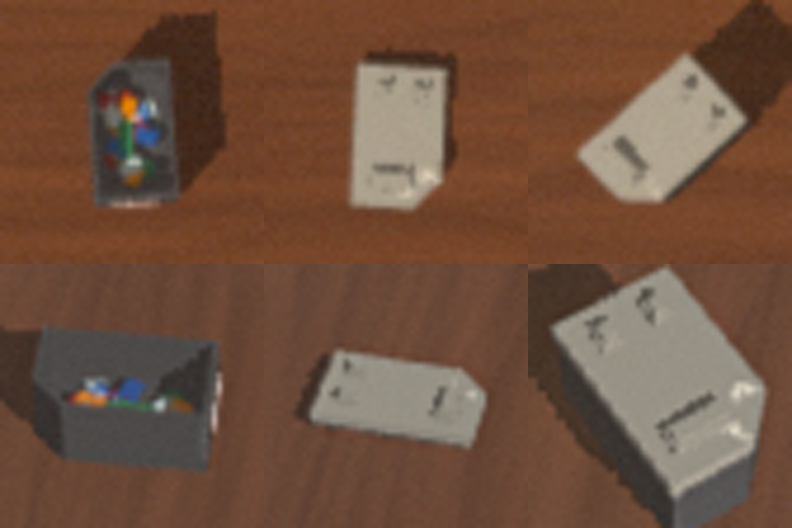

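```bash
cat >> h.py <<'E'
def outline(s,x,y,r=34,dark=False,up=8):
    c=s['color'][y-r:y+r,x-r:x+r].astype(np.float32)
    f=c[...,2]/np.maximum(c[...,0],1)*100 if dark else c[...,2]
    f=cv2.resize(f,None,fx=up,fy=up,interpolation=cv2.INTER_CUBIC)
    b=np.median(f[:40,:].ravel()) if not dark else 30
    g=90 if dark else np.median(f[r*up-15:r*up+15,r*up-15:r*up+15])
    m=(f>(b+g)/2).astype(np.uint8); m=cv2.morphologyEx(m,cv2.MORPH_CLOSE,np.ones((41,41)) if dark else np.ones((25,25))); m=cv2.morphologyEx(m,cv2.MORPH_OPEN,np.ones((25,25)))
    cs,_=cv2.findContours(m,cv2.RETR_EXTERNAL,cv2.CHAIN_APPROX_NONE)
    k=max(cs,key=cv2.contourArea)[:,0].astype(float)
    return (k+.5)/up-.5+[x-r,y-r]
def fit(s,uv,h,dims=None):
    p=ray(s,uv,h)[:,:2]*1000
    (cx,cy),(a,b),an=cv2.minAreaRect(p.astype(np.float32))
    if a<b: a,b,an=b,a,an+90
    return np.round([cx,cy,a,b,(an+90)%180-90],1),p
E
python3 - <<'E'
from h import *
s=dict(np.load('pics/top0.npz'));t=dict(np.load('pics/side0.npz'))
for S in(s,t): print('cam',np.linalg.inv(S['view'])[:3,3].round(3))
for n,S,c,h,d in(('open',s,(325,235),.04,1),('lid',s,(401,236),.013,0),('full',s,(239,258),.047,0),('lidS',t,(327,186),.013,0),('fullS',t,(319,338),.047,0),('openS',t,(311,245),.04,1)):
    try:
        uv=outline(S,*c,dark=d);r,p=fit(S,uv,h);print(n,r,'xmin/max',p.min(0).round(1),p.max(0).round(1))
        e=cv2.approxPolyDP(p.astype(np.float32),5,True)[:,0];print('   ',e.round(1).tolist())
    except Exception as e: print(n,e)
for S,n in((s,'t'),(t,'s')):
    w=world(S);q=w[(abs(w[...,2]-.039)<.005)&(abs(w[...,0]-.53)<.07)&(abs(w[...,1])<.06)]
    print('rim',n,len(q),cv2.minAreaRect((q[:,:2]*1000).astype(np.float32)))
E
```

```text
cam [0.358 0.024 1.409]
cam [0.354 0.845 0.9  ]
open [ 5.455e+02 -3.000e-01  9.940e+01  5.810e+01  3.700e+00] xmin/max [495.6 -30.9] [595.6  29.1]
    [[595.5999755859375, -23.100000381469727], [591.4000244140625, 14.199999809265137], [573.0999755859375, 29.100000381469727], [495.8999938964844, 22.899999618530273], [502.79998779296875, -30.899999618530273]]
lid [ 543.9 -244.9   97.4   61.6   -2.9] xmin/max [ 495.6 -277.5] [ 593.2 -212.3]
    [[593.0999755859375, -219.1999969482422], [499.1000061035156, -212.3000030517578], [495.70001220703125, -254.60000610351562], [513.7999877929688, -274.20001220703125], [588.9000244140625, -277.5]]
full [468.9 264.   97.6  61.9 -46.4] xmin/max [426.7 212.6] [519.7 316. ]
    [[519.7000122070312, 245.60000610351562], [519.5999755859375, 254.89999389648438], [462.0, 316.0], [452.79998779296875, 315.70001220703125], [427.8999938964844, 289.70001220703125], [427.20001220703125, 262.8999938964844], [475.5, 212.60000610351562], [484.79998779296875, 212.8000030517578]]
lidS [ 544.4 -239.6   98.6   69.2   -3.1] xmin/max [ 495.2 -275.9] [ 594.1 -203.1]
   
[... 456 characters left out ...]
, [428.0, 265.0], [472.8999938964844, 217.10000610351562]]
openS [559.7  21.6 131.3  96.1   4. ] xmin/max [493.1 -29.4] [626.8  69.4]
    [[619.9000244140625, -9.600000381469727], [618.2999877929688, 2.0999999046325684], [626.7999877929688, 4.099999904632568], [622.2999877929688, 22.0], [604.7999877929688, 25.600000381469727], [566.2999877929688, 67.4000015258789], [493.6000061035156, 63.70000076293945], [503.5, -28.799999237060547], [586.7999877929688, -24.600000381469727]]
rim t 90 ((546.3253173828125, 0.17193603515625), (91.95304870605469, 55.766578674316406), 3.8353686332702637)
rim s 234 ((547.4600219726562, 2.783639907836914), (92.32494354248047, 61.386688232421875), 2.412383794784546)
```

The crops confirm the choice. The open box has its cut at +x+y, yaw about 3.8°, centre about (547, 0). The lid has its cut at -x-y, yaw about 177°, centre about (544.2, -244.9). The closed grey box has yaw about 133.3°, centre about (469, 265). Moving to above the lid now.

drive_tool:
  deltas:
    - [[0, 25, 25, 0, -2], [0, 28, 27, 0, -2], [0, 28, 27, 0, -2], [0, 28, 27, 0, -2], [0, 28, 27, 0, -2], [0, 28, 27, 0, -2], [0, 28, 27, 0, -2], [0, 28, 27, 0, -2], [0, 28, 27, 0, -2], [0, 28, 27, 0, -2], [0, 28, 27, -5, 0], [0, 28, 27, -5, 0]]

```text
time: 1.1
position: [0.5175, -0.274, 0.2212]
tcp_rot: [3.141, -0.0, -0.052]
contact_force: [0.9, -0.3, 1.3]
finger_gap: 0.0853
finger_force: 0.0
```

drive_tool:
  deltas:
    - [[0, 14, 15, -30, 0], [0, 13, 14, -32, 0], [0, 0, 0, -38, 0], [0, 0, 0, -38, 0], [0, 0, 0, -30, 0], [0, 0, 0, -20, 0], [0, 0, 0, -14, 0], [0, 0, 0, -8, 0], [0, 0, 0, -6, 0], [0, 0, 0, 0, 0]]

```text
time: 1.93
position: [0.5429, -0.2463, 0.0044]
tcp_rot: [-3.141, 0.001, -0.051]
contact_force: [-0.4, 0.2, -0.2]
finger_gap: 0.0853
finger_force: 0.0
```

Close the fingers here and look at the side view of the grip.

drive_tool:
  deltas:
    - [[0.2, 1, 1, -2, 0], [0.28, 0, 0, 0, 0], [0.5, 0, 0, 0, 0], [1, 0, 0, 0, 0], [1, 0, 0, 0, 0], [1, 0, 0, 0, 0]]

```text
time: 2.43
position: [0.5452, -0.2456, 0.0049]
tcp_rot: [3.141, -0.002, -0.051]
contact_force: [-1.9, 1.0, 5.2]
finger_gap: 0.0576
finger_force: 62.7
```

```bash
python3 - <<'E'
from h import *
s=save('side','g1');t=save('top','g1t')
a=cv2.resize(s['color'][140:230,270:390],(560,420),interpolation=2)
cv2.imwrite('pics/g1c.png',a[:,:,::-1])
E
```

```text
(no output)
```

View pics/g1c.png

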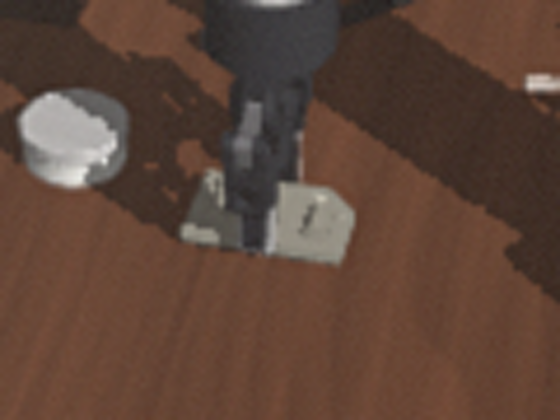

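The lid is held by the edges, with the finger at about (255,245) near the middle of its long side. Lift, carry and turn it.

drive_tool:
  deltas:
    - [[1, 0, 0, 4, 0], [1, 0, 0, 8, 0], [1, 0, 0, 20, 0], [1, 0, 0, 28, 0], [1, 0, 0, 30, 5], [1, 0, 5, 25, 7], [1, 0, 12, 0, 7], [1, 0, 12, 0, 7], [1, 0, 12, 0, 7], [1, 0, 12, 0, 7], [1, 0, 12, 0, 7], [1, 0, 12, 0, 7]]

```text
time: 3.53
position: [0.5444, -0.1682, 0.1193]
tcp_rot: [3.14, 0.0, 0.897]
contact_force: [-0.4, -0.1, -0.4]
finger_gap: 0.0574
finger_force: 64.0
```

drive_tool:
  deltas:
    - [[1, 0, 12, 0, 7], [1, 0, 12, 0, 7], [1, 0, 12, 0, 7], [1, 0, 12, 0, 7], [1, 0, 12, 0, 7], [1, 0, 12, 0, 7], [1, 0, 12, 0, 7], [1, 0, 12, 0, 7], [1, 0, 12, 0, 7], [1, 0, 12, 0, 7], [1, 0, 12, 0, 7], [1, 0, 12, 0, 7]]

```text
time: 4.53
position: [0.5445, -0.0244, 0.1192]
tcp_rot: [-3.141, 0.001, 2.363]
contact_force: [-1.0, 0.4, -1.1]
finger_gap: 0.0576
finger_force: 64.0
```

drive_tool:
  deltas:
    - [[1, 0, 5, 0, 7], [1, 0, 5, 0, 7], [1, 0, 5, -8, 7], [1, 0, 5, -10, 7], [1, 1, 4, -10, 7], [1, 1, 0, -10, 7], [1, 0, 0, -7, 6.7], [1, 0, 0, 0, 0], [1, 0, 0, 0, 0]]

```text
time: 5.28
position: [0.5463, -0.0009, 0.0736]
tcp_rot: [-3.141, -0.0, -3.08]
contact_force: [0.3, 0.7, -0.1]
finger_gap: 0.0572
finger_force: 64.0
```

```bash
python3 - <<'E'
from h import *
s=save('side','h1');t=save('top','h1t')
a=cv2.resize(s['color'][180:280,250:380],(520,400),interpolation=2)
b=cv2.resize(t['color'][195:275,290:360],(350,400),interpolation=2)[:,:280]
cv2.imwrite('pics/h1c.png',np.hstack([a,b])[:,:,::-1])
E
```

```text
(no output)
```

View pics/h1c.png

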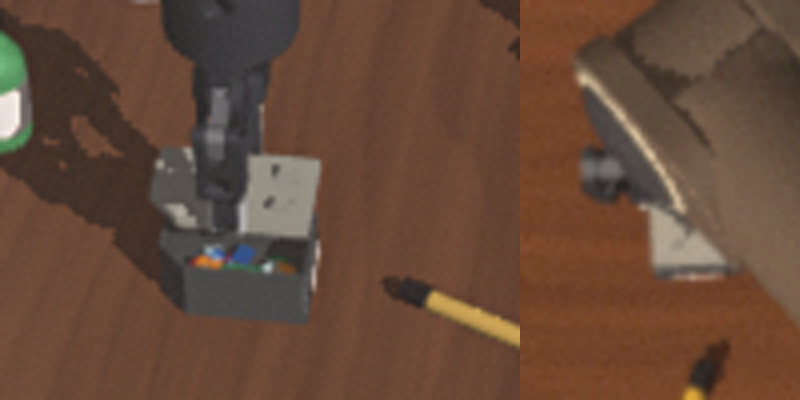

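```bash
python3 - <<'E'
from h import *
s=dict(np.load('pics/h1.npz'))
c=s['color'].astype(int)
np.set_printoptions(linewidth=220)
print('B rows 218..262, cols 318..334')
for v in range(216,264,2): print(v,c[v,316:336,2], )
up=cv2.resize(s['color'][210:270,280:345],None,fx=8,fy=8,interpolation=cv2.INTER_CUBIC).astype(int)
sat=(up[...,2]/np.maximum(up[...,0],1))
m=((up[...,2]>105)&(sat>.7)).astype(np.uint8)
k=max(cv2.findContours(m,0,1)[0],key=cv2.contourArea)
e=cv2.approxPolyDP(k,8,True)[:,0]
uv=(e+.5)/8-.5+[280,210];zl=get_obs()['position'][2]-.0049
for p in uv: print(p.round(1),'top',(ray(s,p,zl+.013)[0]*1000).round(1)[:2],'bot',(ray(s,p,zl+.006)[0]*1000).round(1)[:2])
m=((sat>.6)).astype(np.uint8)
k=max(cv2.findContours(m,0,1)[0],key=cv2.contourArea)
e=cv2.approxPolyDP(k,8,True)[:,0];uv=(e+.5)/8-.5+[280,210]
for p in uv: print('box',p.round(1),'foot',(ray(s,p,0)[0]*1000).round(1)[:2],'rim',(ray(s,p,.04)[0]*1000).round(1)[:2])
E
```

```text
B rows 218..262, cols 318..334
216 [52 50 50 50 52 56 57 52 51 52 53 54 51 55 52 56 54 53 52 52]
218 [85 71 70 71 60 60 59 55 51 53 51 55 51 52 54 51 54 55 51 51]
220 [135 136 134 137 136 135 137 132 131 131 129 129 128 124  70  53  53  52  53  52]
222 [133 127  74  86 129 135 134 129 131 133 133 134 134 130  73  48  51  53  53  48]
224 [132 131 115 126 130 130 133 131 132 133 133 133 133 112  54  47  51  52  51  52]
226 [132 133 134 131 131 132 131 133 130 132 133 132 130  86  52  49  49  51  47  53]
228 [134 131 134 133 133 133 132 133 132 133 136 135 125  62  52  50  53  50  51  51]
230 [ 87  75 106 131 133 131 121 123 132 133 133 134 110  57  49  50  49  53  50  52]
232 [125 124 127 128 128 127 131 133 132 135 134 130  79  52  51  50  54  51  52  54]
234 [132 134 132 132 132 134 133 135 134 134 135 127  80  60  51  53  50  48  47  53]
236 [130 130 133 133 131 132 134 133 134 133 132 110  73  61  50  51  49  52  50  52]
238 [107 110 118 120 122 129 131 130 130 130 126  86  69  52  48  51  51  50  51  53]
240 [ 72  69  51  50  45  48  48  51  51  53  56  68  79 104  59  50  51  53 
[... 3591 characters left out ...]
2] rim [566.   67.4]
box [326.2 260.7] foot [500.3  27.4] rim [493.9  63.7]
box [329.9 243.3] foot [501.7 -32.3] rim [495.1   6.6]
box [328.2 232.1] foot [513.1 -71.3] rim [506.  -30.6]
box [329.8 219.6] foot [ 517.2 -118.4] rim [509.9 -75.6]
box [316.2 217.7] foot [ 553.7 -119. ] rim [544.8 -76.2]
box [315.7 209.6] foot [ 561.2 -150.4] rim [ 552.  -106.1]
box [298.6 209.6] foot [ 606.2 -142. ] rim [595.  -98.2]
box [296.9 215.9] foot [ 604.9 -116.5] rim [593.8 -73.8]
box [290.6 215.6] foot [ 621.8 -114.9] rim [609.9 -72.2]
box [287.9 217.7] foot [ 626.7 -105.5] rim [614.6 -63.3]
box [284.7 215.1] foot [ 637.5 -114. ] rim [624.9 -71.4]
box [284.8 213.3] foot [ 638.8 -120.7] rim [626.1 -77.9]
```

The lid is level over the box with cut corner on the cut-corner side (crop left). The offset is about 1 mm in x and y. Correct it and lower gently.

drive_tool:
  deltas:
    - [[1, -1, 1, -10, 0.3], [1, 0, 0, -10, 0], [1, 0, 0, -6, 0], [1, 0, 0, -3, 0], [1, 0, 0, -2, 0], [1, 0, 0, -1, 0], [1, 0, 0, -1, 0], [1, 0, 0, 0, 0]]

```text
time: 6.05
position: [0.5455, 0.0006, 0.0403]
tcp_rot: [3.141, 0.0, -3.071]
contact_force: [0.2, -0.4, -1.0]
finger_gap: 0.0571
finger_force: 64.1
```

drive_tool:
  deltas:
    - [[1, 0, 0, -1, 0], [1, 0, 0, -1, 0], [1, 0, 0, 0, 0], [1, 0, 0, 0, 0]]

```text
time: 6.38
position: [0.5456, 0.0006, 0.0389]
tcp_rot: [-3.141, 0.001, -3.071]
contact_force: [-1.0, -0.2, 5.1]
finger_gap: 0.0573
finger_force: 64.8
```

drive_tool:
  deltas:
    - [[0.2, 0, 0, 0, 0], [0, 0, 0, 0, 0], [0, 0, 0, 0, 0], [0, 0, 0, 0, 0], [0, 0, 0, 10, 0], [0, 0, 0, 30, 0], [0, 0, 0, 40, 0], [0, -8, 20, 25, -5], [0, -10, 35, 0, -5], [0, -10, 35, 0, -5], [0, -10, 35, 0, -5], [0, -10, 35, 0, -5]]

```text
time: 7.38
position: [0.4969, 0.1619, 0.1443]
tcp_rot: [3.141, 0.001, 2.771]
contact_force: [-0.4, -0.1, -0.5]
finger_gap: 0.0852
finger_force: 0.0
```

drive_tool:
  deltas:
    - [[0, -10, 35, 0, -6], [0, -10, 35, 0, -6], [0, -10, 34, 0, -6], [0, -8, 0, 0, -6.5], [0, 0, 0, 0, 0]]

```text
time: 7.8
position: [0.4569, 0.2676, 0.1443]
tcp_rot: [3.141, -0.001, 2.35]
contact_force: [0.2, -0.9, -0.4]
finger_gap: 0.0855
finger_force: 0.0
```

```bash
python3 - <<'E'
from h import *
s=save('side','k1');t=save('top','k1t')
w=world(s);print('lid plate z side',np.median(w[222:236,300:322,2]).round(4))
w=world(t);print('top',np.percentile(w[228:243,320:331,2],[10,50,90]).round(4))
uv=outline(t,325,235);print(fit(t,uv,.047)[0])
uv=outline(t,239,258);print(fit(t,uv,.047)[0])
uv=outline(s,319,338);print(fit(s,uv,.047)[0])
a=cv2.resize(s['color'][190:290,260:380],(480,400),interpolation=2)
b=cv2.resize(t['color'][205:265,295:355],(300,400),interpolation=2)
cv2.imwrite('pics/k1c.png',np.hstack([a,b])[:,:,::-1])
E
```

```text
lid plate z side 0.3677
top [0.0431 0.0473 0.0516]
[5.460e+02 1.000e-01 1.016e+02 6.120e+01 3.300e+00]
[472.9 266.3 213.3 210.1 -89.7]
[477.7 256.5 133.3  62.4 -47. ]
```

View pics/k1c.png

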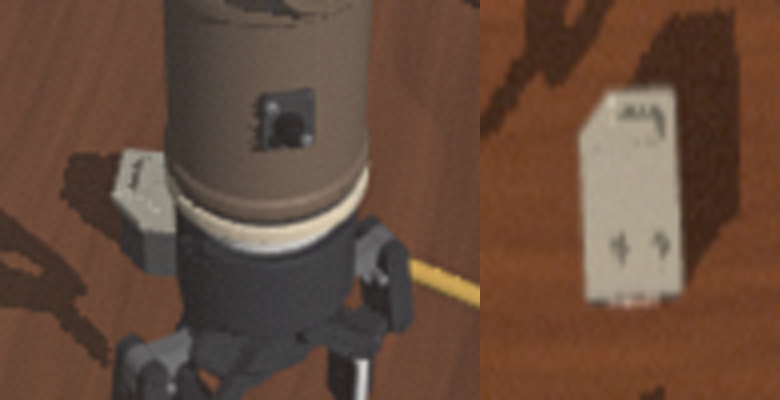

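The crop shows the lid seated on the box, cut corner over cut corner (top left in the right panel), with the plate top at 47 mm. Next is the closed grey box.

drive_tool:
  deltas:
    - [[0, 6, -1, -20, -0.6], [0, 6, -2, -30, -0.6], [0, 0, 0, -30, 0], [0, 0, 0, -20, 0], [0, 0, 0, -12, 0], [0, 0, 0, -7, 0], [0, 0, 0, 0, 0], [0, 0, 0, 0, 0]]

```text
time: 8.57
position: [0.4721, 0.2614, 0.0249]
tcp_rot: [3.141, 0.0, 2.328]
contact_force: [0.0, -0.1, 0.3]
finger_gap: 0.0853
finger_force: 0.0
```

drive_tool:
  deltas:
    - [[0, -3, 3.5, 0, 0], [0, 0, 0, 0, 0], [0.2, 0, 0, 0, 0], [0.28, 0, 0, 0, 0], [0.5, 0, 0, 0, 0], [1, 0, 0, 0, 0], [1, 0, 0, 0, 0], [1, 0, 0, 0, 0]]

```text
time: 9.23
position: [0.4685, 0.265, 0.0253]
tcp_rot: [3.141, 0.001, 2.328]
contact_force: [-3.0, -1.9, 9.8]
finger_gap: 0.0584
finger_force: 62.9
```

drive_tool:
  deltas:
    - [[1, 0, 0, 3, 0], [1, 0, 0, 6, 0], [1, 0, 0, 12, 0], [1, 0, 0, 20, 0], [1, 0, 0, 25, 0], [1, 0, 0, 25, 0], [1, 0, 0, 10, 0], [1, 0, 0, 0, 0]]

```text
time: 9.9
position: [0.4697, 0.2659, 0.1281]
tcp_rot: [3.137, 0.002, 2.327]
contact_force: [0.1, 0.6, -4.1]
finger_gap: 0.0584
finger_force: 65.6
```

```bash
python3 - <<'E'
from h import *
t=save('top','m1t');s=save('side','m1')
print(get_obs()['position'],get_obs()['contact_force'])
a=cv2.resize(s['color'][230:370,230:420],(760,560),interpolation=2)
cv2.imwrite('pics/m1c.png',a[:,:,::-1])
E
```

```text
[0.46833793 0.26442663 0.12493777] [ 1.11952979  0.10370037 -3.93272082]
```

View pics/m1c.png

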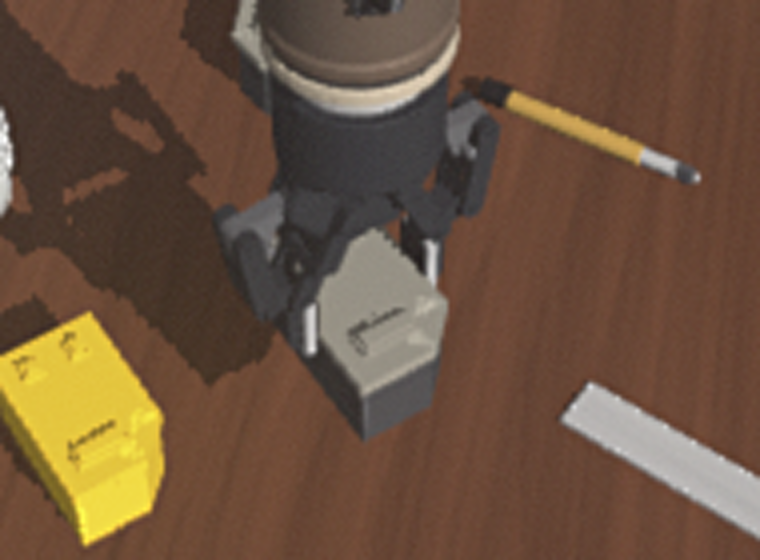

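The box hangs level with a clean grip (fingers at crop (310,330) and (430,260)). Carry and turn it.

drive_tool:
  deltas:
    - [[1, 2, -6, 0, -4], [1, 4, -14, 0, -7], [1, 4, -14, 0, -7], [1, 4, -14, 0, -7], [1, 4, -14, 0, -7], [1, 4, -14, 0, -7], [1, 4, -14, 0, -7], [1, 4, -14, 0, -7], [1, 4, -14, 0, -7], [1, 4, -14, 0, -7], [1, 4, -14, 0, -7], [1, 4, -14, 0, -7]]

```text
time: 11.0
position: [0.5133, 0.1038, 0.1234]
tcp_rot: [-3.14, 0.003, 0.908]
contact_force: [0.1, -0.5, -4.4]
finger_gap: 0.0585
finger_force: 65.6
```

drive_tool:
  deltas:
    - [[1, 4, -14, 0, -7], [1, 4, -14, 0, -7], [1, 4, -14, 0, -7], [1, 5, -14, 0, -7], [1, 5, -14, 0, -7], [1, 5, -14, 0, -7], [1, 5, -14, 0, -6], [1, 1, -6, 0, 0], [1, 0, 0, 0, 0], [1, 0, 0, 0, 0]]

```text
time: 11.83
position: [0.5465, 0.0015, 0.1242]
tcp_rot: [-3.141, 0.002, 0.08]
contact_force: [-0.7, -0.8, -3.5]
finger_gap: 0.0578
finger_force: 65.6
```

drive_tool:
  deltas:
    - [[1, 0, -0.5, -10, -0.5], [1, 0, 0, -10, 0], [1, 0, 0, -7, 0], [1, 0, 0, -4, 0], [1, 0, 0, 0, 0], [1, 0, 0, 0, 0]]

```text
time: 12.33
position: [0.5471, 0.0008, 0.0939]
tcp_rot: [-3.141, 0.001, 0.068]
contact_force: [0.1, 0.4, -4.1]
finger_gap: 0.0582
finger_force: 65.5
```

```bash
python3 - <<'E'
from h import *
s=save('side','n1');t=save('top','n1t')
o=get_obs();print(o['position'],o['tcp_rot'],o['contact_force'])
a=cv2.resize(s['color'][180:280,260:380],(720,600),interpolation=cv2.INTER_CUBIC)
cv2.imwrite('pics/n1c.png',a[:,:,::-1])
E
```

```text
[0.54764724 0.00061421 0.09453506] [-3.14158201e+00 -4.94595333e-04  6.76638509e-02] [ 0.7007472  -0.14474273 -3.60229547]
```

View pics/n1c.png

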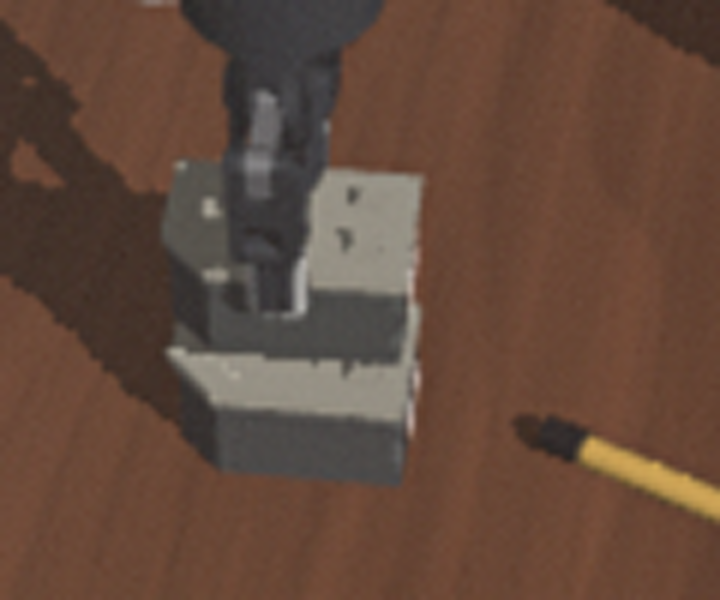

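Both boxes are aligned with their cuts at the left. The plate corners are at crop (410,293) and (406,415). Measure these two corners to get the offset.

```bash
cat > off.py <<'E'
from h import *
import sys
s=dict(np.load('pics/'+sys.argv[1]+'.npz'));zf=float(sys.argv[2])
B=s['color'][...,2].astype(float)
def cross(prof,th):  # last light->dark crossing, sub-pixel
    i=np.where((prof[:-1]>=th)&(prof[1:]<th))[0]
    return i[0]+(prof[i[0]]-th)/(prof[i[0]]-prof[i[0]+1])
def corner(rows,cols,r0,c0,name,z,hx,hy,dark,th):
    # front lower edge: per column; right edge: per row
    f=np.array([[c,r0+cross(B[r0:r0+14,c],th)] for c in cols])
    r=np.array([[c0+cross(B[v,c0:c0+14],90),v] for v in rows])
    pf=ray(s,f,z)[:,:2]*1000;pr=ray(s,r,z)[:,:2]*1000
    a=np.deg2rad(3.9);u=np.array([np.cos(a),np.sin(a)]);n=np.array([-u[1],u[0]])
    print(name,'y of front edge (mid) ->centre',np.median(pf@n).round(1)-hy,'slope deg',np.rad2deg(np.arctan(np.polyfit(pf[:,0],pf[:,1],1)[0])).round(1))
    pr=ray(s,r,z+.007)[:,:2]*1000
    print('   right edge -> centre u',(pr@u).round(1)+hx)
corner(range(212,227,2),range(313,327),222,322,'full',zf+.040,48,30,70,100)
corner(range(238,247,2),range(300,326),242,322,'lid',.040,48,30,70,100)
E
python3 off.py n1 0.0689
```

```text
full y of front edge (mid) ->centre -34.4 slope deg 3.4
   right edge -> centre u [546.4 546.1 545.9 545.3 545.2 543.4 543.5 543.5]
lid y of front edge (mid) ->centre -34.9 slope deg 3.4
   right edge -> centre u [546.6 560.9 542.8 542.5 543.7]
```

The offset is about +0.5 mm in both x and y, well inside the play. Correct it and lower.

drive_tool:
  deltas:
    - [[1, -0.5, -0.5, -8, 0], [1, 0, 0, -5, 0], [1, 0, 0, -2, 0], [1, 0, 0, -1.5, 0], [1, 0, 0, -1.5, 0], [1, 0, 0, -1, 0], [1, 0, 0, 0, 0]]

```text
time: 13.02
position: [0.5468, 0.0, 0.0751]
tcp_rot: [3.142, 0.0, 0.067]
contact_force: [0.3, 0.7, -3.9]
finger_gap: 0.0582
finger_force: 65.6
```

drive_tool:
  deltas:
    - [[1, 0, 0, -1, 0], [1, 0, 0, -1, 0], [1, 0, 0, -0.8, 0], [1, 0, 0, 0, 0], [1, 0, 0, 0, 0]]

```text
time: 13.43
position: [0.5469, 0.0, 0.0725]
tcp_rot: [3.142, -0.0, 0.067]
contact_force: [-0.3, -0.2, -4.1]
finger_gap: 0.0584
finger_force: 65.6
```

drive_tool:
  deltas:
    - [[1, 0, 0, -0.6, 0], [1, 0, 0, -0.5, 0], [1, 0, 0, 0, 0], [1, 0, 0, 0, 0]]

```text
time: 13.77
position: [0.547, 0.0, 0.0724]
tcp_rot: [3.141, -0.001, 0.067]
contact_force: [-3.0, 0.7, 5.0]
finger_gap: 0.0588
finger_force: 66.6
```

Seated: the height is as computed and the load has been taken up. Release and retreat.

drive_tool:
  deltas:
    - [[0.2, 0, 0, 0, 0], [0, 0, 0, 0, 0], [0, 0, 0, 0, 0], [0, 0, 0, 0, 0], [0, 0, 0, 15, 0], [0, 0, 0, 30, 0], [0, 0, 0, 40, 0], [0, 0, 0, 30, 0], [0, -10, -38, 0, 0], [0, -10, -38, 0, 0], [0, -10, -38, 0, 0], [0, -10, -38, 0, 0]]

```text
time: 14.77
position: [0.5064, -0.1534, 0.1868]
tcp_rot: [3.141, -0.001, 0.068]
contact_force: [0.5, -0.9, -0.2]
finger_gap: 0.0853
finger_force: 0.0
```

drive_tool:
  deltas:
    - [[0, -10, -38, 0, 0], [0, -10, -38, 0, 0], [0, 0, 0, 0, 0], [0, 0, 0, 0, 0]]

```text
time: 15.1
position: [0.4858, -0.2307, 0.1863]
tcp_rot: [3.141, 0.0, 0.062]
contact_force: [-0.0, 0.8, 0.4]
finger_gap: 0.0853
finger_force: 0.0
```

```bash
python3 - <<'E'
from h import *
s=save('side','z1');t=save('top','z1t')
for S,n in((t,'top'),(s,'side')):
    w=world(S);q=w[(w[...,2]>.085)&(w[...,2]<.11)&(abs(w[...,0]-.547)<.043)&(abs(w[...,1])<.026)]
    A=np.c_[q[:,:2]-[.547,0],np.ones(len(q))];k=np.abs(q[:,2]-np.median(q[:,2]))<.003
    print(n,k.sum(),'plate z',np.median(q[:,2]).round(4),'plane',np.linalg.lstsq(A[k],q[k,2],rcond=None)[0].round(4))
a=cv2.resize(s['color'][180:280,260:380],(480,400),interpolation=2)
b=cv2.resize(t['color'][205:265,295:355],(300,400),interpolation=2)
cv2.imwrite('pics/z1c.png',np.hstack([a,b])[:,:,::-1])
E
```

```text
top 308 plate z 0.0943 plane [-0.004   0.0016  0.0942]
side 470 plate z 0.0944 plane [-0.0002  0.0008  0.0942]
```

View pics/z1c.png

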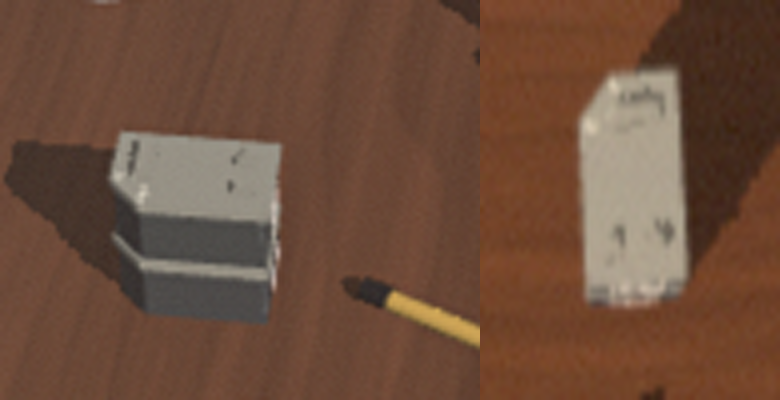

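The stack is flat, with the plate at 94.2 mm against a nominal 94 and no tilt. The cut corners line up on the left. Handing in.

```bash
python3 -c "
from rig import finish_job
print(finish_job())"
```

```text
the job is handed in; nothing more can be done
None
```

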